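# Seat the sealing-jig cover on its hidden pin and hold it down

## Task

The white cover of the sealing jig is parked on the jig's front ledge, hiding the jig's locating pin. Take the cover by its black handle and, without lifting it off the jig, slide it along between the guide walls until its slot drops over the pin, then press it down so that the sprung orange pad goes down to its stop. Finish while still gripping the handle and holding the cover pressed down, and leave the beaker, bottle, marker and timer beside the jig alone.

Things in the scene. Friction and masses are not known exactly. Their poses are not given: they have to be found in the camera images.
- jig: fixed aluminium sealing jig, 232 mm (x) by 118 mm (y). Origin on the bench, on the centre line, under the far edge of the front ledge; x points the way the cover slides (from the ledge over the orange pad), z up. Guide walls along both sides: inner faces at y +-51 mm, tops 46 mm high. End stop's inner face at x 151 mm: it keeps the cover from passing beyond the pin. Pad at x 5 to 148 mm.
- ledge_edge (a point): point on the jig's centre line at the far edge of the grey front ledge, on its top, 39.5 mm above the bench. The ledge reaches 72 mm back towards -x from here. Axes as the jig's. The cover rests on the ledge until its near edge has passed this edge, which is when its slot is 24 mm beyond it.
- pin_zone (a point): middle of the zone where the hidden pin may stand, 38 mm above the bench, the height of the pin's tip; axes as the jig's. The pin (fixed, steel, 10 mm thick, chamfered tip, 8 mm proud of the free pad) stands on the centre line within 8.5 mm of this point along the jig's x, i.e. 30 to 47 mm beyond the ledge's edge; where, differs every time and is not reported.
- pad (a joint): sprung orange pad in the jig: 0 = up (top 30 mm above the bench), grows as it is pressed down, 0.006 m = at its stop (top 24 mm). The cover's weight hardly moves it; about 9 N of push on the cover takes it to its stop.
- cover_handle (a point): grasp point in the cover's black handle, 42 mm above the cover's underside. Handle: upright block 46 mm along the cover's x, 24 mm thick along y, 40 mm tall, from 16 to 56 mm above the underside. Axes as the cover's: at the start x is the jig's sliding direction within 0.02 rad, z up.
- cover_slot (a point): centre of the mouth of the slot in the underside of the cover, 42 mm below the grasp point. Cover: loose white plate 120 (x) x 96 (y) x 16 mm, about 0.25 kg. Slot: 13 mm along x, 18 mm along y, 16 mm deep, 24 mm from the cover's near edge. Off the ledge the cover sinks 1.5 mm on to the pin's tip; where the slot meets the pin it drops 8 mm more on to the pad, and 6 mm more when pressed.
- beaker: bystander: glass beaker, 46 mm wide, 59 mm tall; origin at the centre of its underside
- bottle: bystander: amber bottle with blue cap, 55 mm wide, 106 mm tall; origin at the centre of its underside
- marker: bystander: lying marker with blue cap, 128 mm long along its y, 16 mm thick; origin at its middle, on its underside
- timer: bystander: white dial timer, 63 x 68 x 57 mm; origin at the centre of its underside

How it is judged:
By the outcome, as a careful person would: the job done as asked, in the order asked, and still so for the second after the job is handed in, while the arm keeps its last pose, push and grip.
It also fails if it takes over 48 s, if anything falls off the work surface, if the arm or the gripper's body presses on something with over 40 N, if the wrist force passes 120 N, or if a joint passes its speed limit or range.

## Robot

A 7-joint arm with a two-finger parallel gripper is mounted at the origin on a cart in front of the work surface, level with it; the furniture and walls round the work are solid. World frame = base frame: x ahead of the robot, y to its left, z up, the work surface at z = 0. Lengths are in m, angles in rad, forces in N, time in s.
With the tool pointing down it reaches from about 0.425 to 0.925 m from the base axis. Payload 6.8 kg.
Tool frame: the origin (TCP) lies at the very end of the fingers, on their centre line; the grasp point (between the pads) lies 19 mm behind it; y points along the fingers, z is the direction in which the jaws open and shut, and the axes are right-handed (so a half turn about y gives the same grasp; the last joint's range is limited). The gripper opens to 85 mm and grips with 20 to 120 N. Pads are 22 mm wide; open, the fingers measure 114 mm over their backs; the gripper's body (76 mm by 85 mm) begins 54 mm behind the grasp point. The pads swing forward as they close: fully open they stand 13 mm farther back than shut.
Start: joints at [-1.312, 0.477, 0.022, 1.555, -0.011, 1.109, -0.083], TCP at [0.242, 0.63, 0.231] pointing down, gripper open.
Joint ranges: [-2.96, 2.96], [-0.34, 2.1], [-1.41, 1.46], [0.24, 2.44], [-1.37, 4.51], [0.17, 1.92], [-2.96, 2.96]. Speed limits (rad/s): [2.39, 2.39, 3.14, 3.14, 3.14, 3.14, 3.14].

## Interface

Orientations are given as a rotation vector (axis times angle).
In Python, from bench import r gives the robot as it stands.
- The arm moves only by the tool drive_tool, never from a script. Its argument "series" is a list of rows, each a list of 7 numbers: the shift along the tool's x, y, z in mm, then the turn, a rotation vector about the tool's x, y, z in degrees, then the finger opening in mm, from 0 to 85.4. In form: [[tx, ty, tz, wx, wy, wz, grip], ...]. A call has 1 to 5 rows; each row is the pose to reach, as a shift and turn from the pose measured when the call began, along the tool's axes at that moment; what a row does not reach only later rows make up. A row lasts 1/10 s, in which the tool goes at most 50 mm and 8.59 degrees, less where a joint would pass 70% of its speed; a pose out of reach is approached as far as the arm can. A call with a gripper value outside its range is refused whole. The fingers move at their own pace and stop on an object; "squeeze" is the grip in N (left out, the last holds). Time passes only in rows, so rows that repeat a pose let the fingers close. It gives the time, the measured TCP pose, the force and the opening at its end, in the units of the state.
- r.get_obs(): the state, without advancing time (a new reading comes with each control period).
- r.grab_frame(name): name is "scene" or "top"; returns a dict with "frame" (384x512x3 uint8, blue, green, red), "intrinsics" (3x3 intrinsics, pixels), "distortion" ([k1, k2, p1, p2, k3] as OpenCV has them; the pictures are not rectified), "rvec" (rotation vector, rad) and "tvec" (3), from world to camera coordinates, as OpenCV has them. Camera axes: x right, y down, z forward; pixel columns grow to the right and rows downward; lengths in m; the calibration is good to about 2 mm. A picture is of the moment at which its call begins. There is no depth.
- r.hand_in(): hands the job in, once; it reports no verdict.
The state is a dict: "clock": time; "joints": joint angles; "qvel": joint speeds; "tau": joint torques, N m; "tcp_pos": TCP position; "orientation": TCP orientation; "contact_force": force on the tool from outside, world axes, zero at the start; "moment": the same for the moment, N m; "grip_width": finger opening in m.
Only numpy, scipy, OpenCV 4.12 (cv2) and the standard library are available. Lean on these libraries where they do the work, as an engineer would, in place of code of your own. Each camera call takes 0.05 s, during which the arm holds its last target.

## Working session

There is one attempt and no reset: what is moved stays moved. The work goes in short steps, Python scripts to look and compute and a tool call to move; the robot and the scene stay as the last step left them, time stands still between calls to the robot, and variables do not carry over. Pictures are saved under pics/ and viewed, and the job is handed in when it is done.

Besides the shell and the picture viewer there is one more tool, called after "Emit:" as a command line: name --pt "numbers of a row" for each row, then --argument value for the rest. drive_tool: Moves the arm, as the interface text tells. Its arguments: {"type":"object","properties":{"series":{"type":"array","items":{"type":"array","items":{"type":"number"}}},"squeeze":{"type":"number"}},"required":["series"]}

```bash
mkdir -p pics; ls; python3 - <<'E'
from bench import r
import cv2, numpy as np
for n in ("scene","top"):
    d=r.grab_frame(n); cv2.imwrite(f"pics/{n}0.png",d["frame"]); print(n,d["intrinsics"],d["distortion"],d["rvec"],d["tvec"])
print(r.get_obs())
E
```

```text
pics
scene [[406.07911631   0.         257.32683569]
 [  0.         406.07911631 191.79214504]
 [  0.           0.           1.        ]] [-0.05557346  0.          0.          0.          0.        ] [ 2.37193477 -1.17569897  0.31908873] [-0.35459695  0.40206664  0.7576308 ]
top [[485.10524905   0.         264.30959533]
 [  0.         485.10524905 187.158472  ]
 [  0.           0.           1.        ]] [-0.11009863  0.          0.          0.          0.        ] [ 2.1463912  -2.18609373  0.14888572] [-0.03654125  0.56441232  1.10312022]
{'clock': 0.1, 'joints': array([-1.31208986,  0.47769207,  0.02235802,  1.55635868, -0.01151143,
        1.10928607, -0.08308826]), 'qvel': array([-0.00119841, -0.00110261, -0.00046174, -0.0012699 , -0.00072021,
       -0.00079077,  0.00122324]), 'tau': array([ 4.59575778e-03, -5.97761858e+01,  1.61347546e+00, -2.81953669e+01,
        1.27948704e-02,  5.02988623e-03,  4.13828673e-06]), 'tcp_pos': array([0.24190456, 0.62959415, 0.23043767]), 'orientation': array([-1.55317974,  0.28799423, -0.28770622]), 'contact_force': array([ 0.46441402,  0.20259477, -0.33839019]), 'moment': array([-0.02702814, -0.00460813,  0.02556852]), 'grip_width': 0.08539878947934744}
```

View pics/scene0.png

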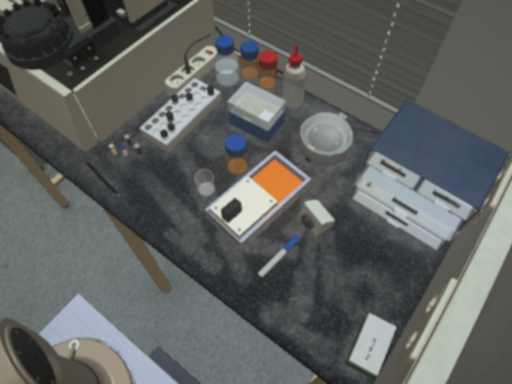

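View pics/top0.png

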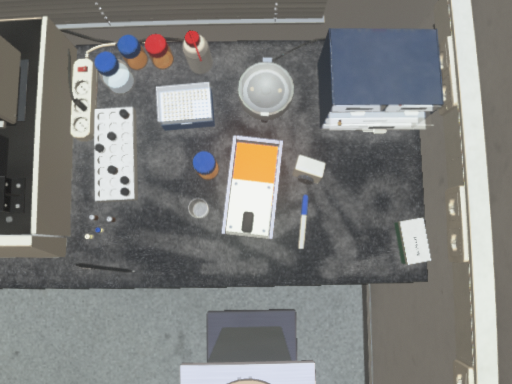

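```bash
cat > h.py <<'E'
from bench import r
import cv2, numpy as np
from scipy.spatial.transform import Rotation as R
def cam(n):
    d=r.grab_frame(n); d["n"]=n; return d
def ray(d,uv):
    p=cv2.undistortPoints(np.array([[uv]],float),d["intrinsics"],np.array(d["distortion"]))[0,0]
    Rm=cv2.Rodrigues(np.array(d["rvec"]))[0]; c=-Rm.T@np.array(d["tvec"]).ravel()
    v=Rm.T@np.array([p[0],p[1],1]); return c,v/np.linalg.norm(v)
def onz(d,uv,z):
    c,v=ray(d,uv); return c+v*(z-c[2])/v[2]
def proj(d,P):
    return cv2.projectPoints(np.array(P,float).reshape(-1,3),np.array(d["rvec"]),np.array(d["tvec"]),d["intrinsics"],np.array(d["distortion"]))[0].reshape(-1,2)
def tri(d1,u1,d2,u2):
    c1,v1=ray(d1,u1);c2,v2=ray(d2,u2)
    s=np.linalg.lstsq(np.c_[v1,-v2],c2-c1,rcond=None)[0]
    a=c1+s[0]*v1;b=c2+s[1]*v2
    return (a+b)/2,np.linalg.norm(a-b)
def crop(d,x0,y0,x1,y1,k,fn):
    cv2.imwrite(fn,cv2.resize(d["frame"][y0:y1,x0:x1],None,fx=k,fy=k,interpolation=cv2.INTER_CUBIC))
E
python3 - <<'E'
from h import *
s=cam("scene");t=cam("top")
crop(s,190,120,340,270,5,"pics/s1.png");crop(t,180,120,330,260,5,"pics/t1.png")
o=r.get_obs()
print(proj(s,o["tcp_pos"]),proj(t,o["tcp_pos"]),proj(t,[[0,0,0],[.5,0,0],[.5,.2,0]]))
print(R.from_rotvec(o["orientation"]).as_matrix())
for n,d in(("s",s),("t",t)):
    h=cv2.cvtColor(d["frame"],cv2.COLOR_BGR2HSV)
    m=cv2.inRange(h,(5,150,150),(20,255,255))
    cs=cv2.findContours(m,0,2)[0]; c=max(cs,key=cv2.contourArea)
    rect=cv2.minAreaRect(c); print(n,cv2.contourArea(c),rect)
    for p in cv2.boxPoints(rect): print(p,onz(d,p,.03).round(4))
    m=cv2.inRange(h,(0,0,0),(180,255,60))
    print(d["frame"][210,233] if n=="s" else d["frame"][222,247])
E
```

```text
[[-67.40016697  95.85999264]] [[-71.32857637 341.68481957]] [[248.7054084  428.17913046]
 [245.07587314 215.56308537]
 [161.95268306 216.94737259]]
[[ 9.33490604e-01 -3.34554255e-04  3.58601700e-01]
 [-3.58601849e-01 -1.07671685e-03  9.33489986e-01]
 [ 7.38094478e-05 -9.99999364e-01 -1.12507684e-03]]
s 999.5 ((276.712890625, 179.30223083496094), (37.554969787597656, 31.138729095458984), 43.53120422363281)
[252.37584 177.65703] [0.5959 0.023  0.03  ]
[273.8226  155.08147] [0.6812 0.0211 0.03  ]
[301.04993 180.94743] [ 0.6593 -0.0757  0.03  ]
[279.60318 203.523  ] [ 0.5779 -0.0708  0.03  ]
[52 55 56]
t 1317.0 ((254.84146118164062, 161.92684936523438), (39.865787506103516, 35.2276611328125), 6.340191841125488)
[233.08536 177.23174] [0.5891 0.0263 0.03  ]
[236.97562 142.21953] [0.6732 0.0161 0.03  ]
[276.59756 146.62196] [ 0.6609 -0.0781  0.03  ]
[272.7073  181.63417] [ 0.577 -0.067  0.03 ]
[ 99 103 105]
```

```bash
sleep 1
```

```text
(no output)
```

View pics/s1.png

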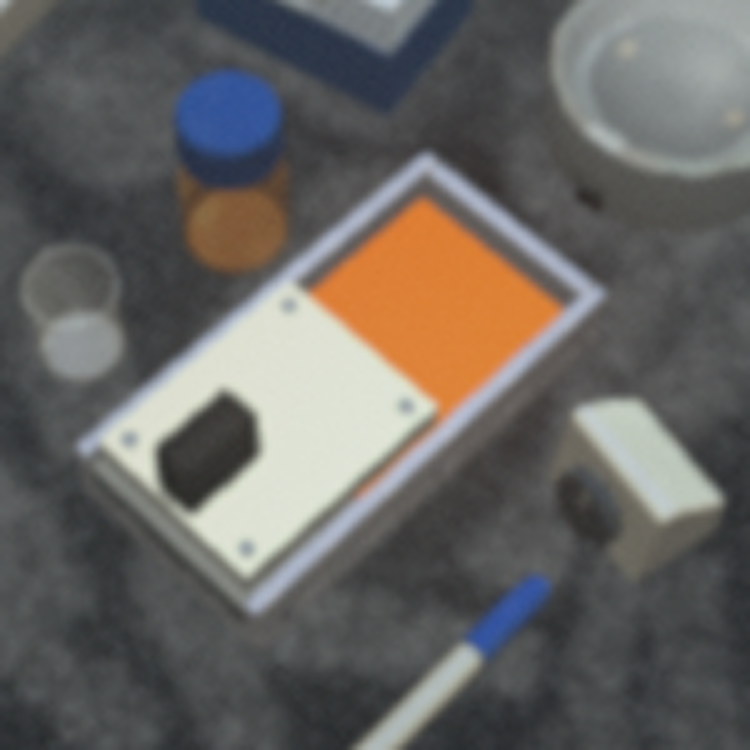

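View pics/t1.png

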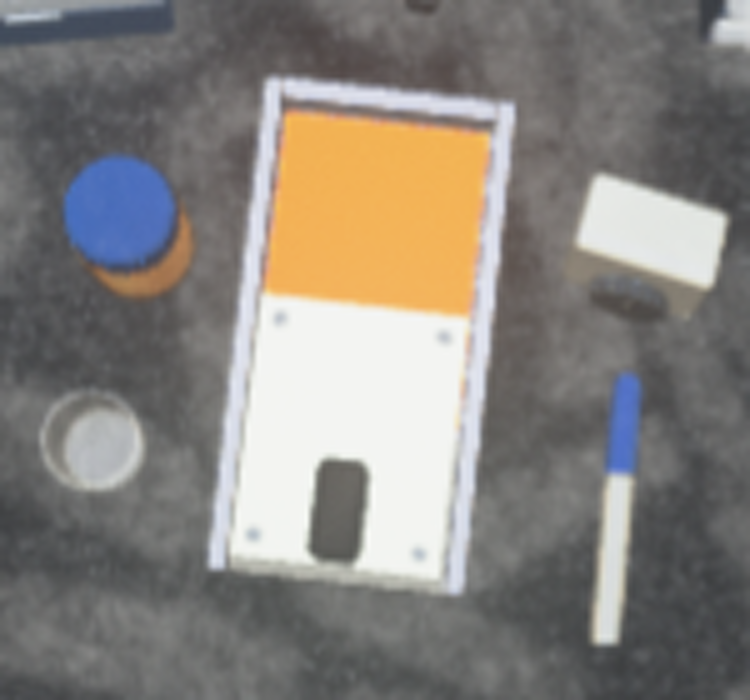

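```bash
python3 - <<'E'
from h import *
s=cam("scene");t=cam("top")
O=dict(s=np.array([190,120]),t=np.array([180,120])); D=dict(s=s,t=t)
J={"s":[(427,152),(606,292),(80,448),(250,612)],"t":[(272,78),(514,102),(209,570),(462,593)]}
M=np.array([[160,59],[160,-59],[-72,59],[-72,-59]])/1000
allp=[];
def kab(M,P):
    mc=M.mean(0);pc=P.mean(0);H=(M-mc).T@(P-pc);a=np.arctan2(H[0,1]-H[1,0],H[0,0]+H[1,1])
    c,s_=np.cos(a),np.sin(a);T=np.array([[c,-s_],[s_,c]]);o=pc-T@mc
    return o,a,P-(M@T.T+o)
for k in "st":
    P=np.array([onz(D[k],np.array(p)/5+O[k]-0.4,.046)[:2] for p in J[k]]); allp.append(P)
    o,a,e=kab(M,P);print(k,o.round(4),a.round(4),(e*1000).round(1).tolist())
P=np.mean(allp,0);o,a,e=kab(M,P);print("avg",o.round(4),a,(e*1000).round(1).tolist())
# cover screws + plate corners on z=.0555
C={"s":[(290,283),(440,407),(95,452),(250,578)],"t":[(262,295),(470,318),(230,560),(443,581)]}
N=np.array([[96,48],[96,-48],[-24,48],[-24,-48]])/1000
for k in "st":
    P=np.array([onz(D[k],np.array(p)/5+O[k]-0.4,.0555)[:2] for p in C[k]])
    o2,a2,e=kab(N,P);print("cover",k,o2.round(4),a2.round(4),(e*1000).round(1).tolist())
# handle
for k in "st":
    d=D[k];g=cv2.cvtColor(d["frame"],cv2.COLOR_BGR2GRAY)
    x0,y0,x1,y1=(215,190,250,230) if k=="s" else (236,205,260,238)
    sub=cv2.resize(g[y0:y1,x0:x1],None,fx=4,fy=4,interpolation=cv2.INTER_CUBIC); m=(sub<130).astype(np.uint8)
    cs=cv2.findContours(m,0,2)[0]
    for c in cs:
        if cv2.contourArea(c)>800 : print(k,cv2.contourArea(c)/16,[ (np.array(cv2.minAreaRect(c)[0])/4+[x0,y0]).round(2), np.array(cv2.minAreaRect(c)[1])/4, cv2.minAreaRect(c)[2]])
u=np.array((340,462+50))/5+O["t"]-.4
for z in (.0955,):
    # top face of handle in top view: hand corners
    P=np.array([onz(t,np.array(p)/5+O["t"]-.4,z)[:2] for p in [(318,458),(368,460),(311,550),(358,553)]]);print(P.round(4).tolist(),P.mean(0))
crop(t,230,200,265,245,14,"pics/t2.png")
E
```

```text
s [ 0.5201 -0.0155] -0.1309 [[-0.6, -0.6], [-0.1, 1.0], [0.7, -3.1], [-0.0, 2.7]]
t [ 0.5215 -0.0137] -0.128 [[-1.0, -2.1], [0.7, 1.2], [-1.0, -0.1], [1.4, 1.0]]
avg [ 0.5208 -0.0146] -0.12943807845045446 [[-0.8, -1.3], [0.3, 1.1], [-0.1, -1.6], [0.7, 1.8]]
cover s [ 0.4779 -0.0117] -0.1118 [[1.0, -1.1], [0.3, -0.5], [-3.0, -0.2], [1.6, 1.8]]
cover t [ 0.4799 -0.008 ] -0.1251 [[1.2, -0.0], [0.8, -0.5], [-1.3, 1.0], [-0.7, -0.6]]
s 125.125 [array([223.  , 222.25]), array([15., 16.]), 90.0]
s 301.34375 [array([231.28, 210.46]), array([14.8699894 , 23.98187637]), 49.96974182128906]
s 63.03125 [array([221.12, 195.  ]), array([10.  , 12.25]), 90.0]
t 179.53125 [array([247.49, 222.21]), array([ 9.87574387, 20.0251236 ]), 5.710593223571777]
[[0.5037, 0.0017], [0.5024, -0.0203], [0.4632, 0.0054], [0.4615, -0.0152]] [ 0.48269282 -0.00708426]
```

View pics/t2.png

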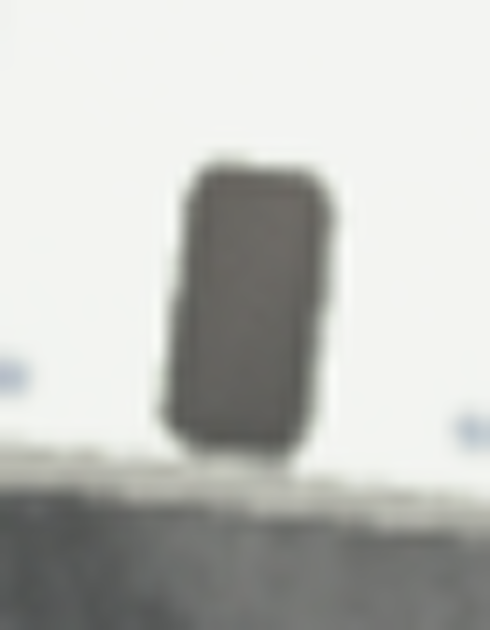

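Emit:
drive_tool --pt "132 -20 -238 0 -13.8 0 85" --pt "132 -20 -238 0 -13.8 0 85" --pt "132 -20 -238 0 -13.8 0 85" --pt "132 -20 -238 0 -13.8 0 85" --pt "132 -20 -238 0 -13.8 0 85" --squeeze 50

```text
clock: 0.8
tcp_pos: [0.2768, 0.3811, 0.2496]
orientation: [-1.569, 0.099, -0.099]
contact_force: [1.6, -0.7, 0.8]
grip_width: 0.0849
```

```bash
cat >> h.py <<'E'
def delta(P,ang):
    o=r.get_obs();A=R.from_rotvec(o["orientation"]).as_matrix()
    c,s=np.cos(ang),np.sin(ang);B=np.array([[c,0,-s],[s,0,c],[0,-1,0.]])
    print("t",o["clock"],"tcp",o["tcp_pos"].round(4),"F",o["contact_force"].round(2),"w",round(o["grip_width"],4))
    print("shift mm",(A.T@(np.array(P)-o["tcp_pos"])*1000).round(1),"turn",np.degrees(R.from_matrix(A.T@B).as_rotvec()).round(2),"axes",A.round(3).tolist())
E
sed -i 's/\[\[c,0,-s\],\[s,0,c\]/[[c,0,-s],[s,0,c]/' h.py
python3 - <<'E'
from h import *
delta([.4812,-.0079,.15],-.126)
E
```

```text
t 0.8 tcp [0.2768 0.3811 0.2496] F [ 1.64 -0.67  0.85] w 0.0849
shift mm [ 251.6   99.7 -360.2] turn [ 0.02 -0.    0.  ] axes [[0.992, -0.0, 0.126], [-0.126, -0.0, 0.992], [0.0, -1.0, -0.0]]
```

Emit:
drive_tool --pt "252 80 -360 0 0 0 85" --pt "252 80 -360 0 0 0 85" --pt "252 80 -360 0 0 0 85" --pt "252 80 -360 0 0 0 85" --pt "252 80 -360 0 0 0 85"

```text
clock: 1.3
tcp_pos: [0.3915, 0.1635, 0.2051]
orientation: [-1.568, 0.098, -0.1]
contact_force: [2.1, -0.1, 0.3]
grip_width: 0.0851
```

```bash
python3 - <<'E'
from h import *
delta([.4812,-.0079,.15],-.126)
E
```

```text
t 1.3 tcp [0.3915 0.1635 0.2051] F [ 2.12 -0.1   0.33] w 0.0851
shift mm [ 110.4   55.1 -158.9] turn [-0.04  0.01  0.05] axes [[0.992, 0.001, 0.125], [-0.125, 0.001, 0.992], [0.001, -1.0, 0.001]]
```

Emit:
drive_tool --pt "110 45 -159 0 0 0 85" --pt "110 45 -159 0 0 0 85" --pt "110 45 -159 0 0 0 85" --pt "110 45 -159 0 0 0 85" --pt "110 45 -159 0 0 0 85"

```text
clock: 1.8
tcp_pos: [0.4823, -0.0148, 0.1595]
orientation: [-1.571, 0.105, -0.108]
contact_force: [-0.7, 0.3, 0.0]
grip_width: 0.0848
```

```bash
python3 - <<'E'
from h import *
delta([.4812,-.0079,.065],-.126)
t=cam("top");s=cam("scene");crop(t,180,120,330,260,5,"pics/t3.png");crop(s,170,80,320,260,4,"pics/s3.png")
E
```

```text
t 1.8 tcp [ 0.4823 -0.0148  0.1595] F [-0.65  0.34  0.01] w 0.0848
shift mm [-2.2 94.4  6.9] turn [ 0.14 -0.53  0.11] axes [[0.991, 0.002, 0.135], [-0.135, -0.003, 0.991], [0.002, -1.0, -0.002]]
```

View pics/t3.png

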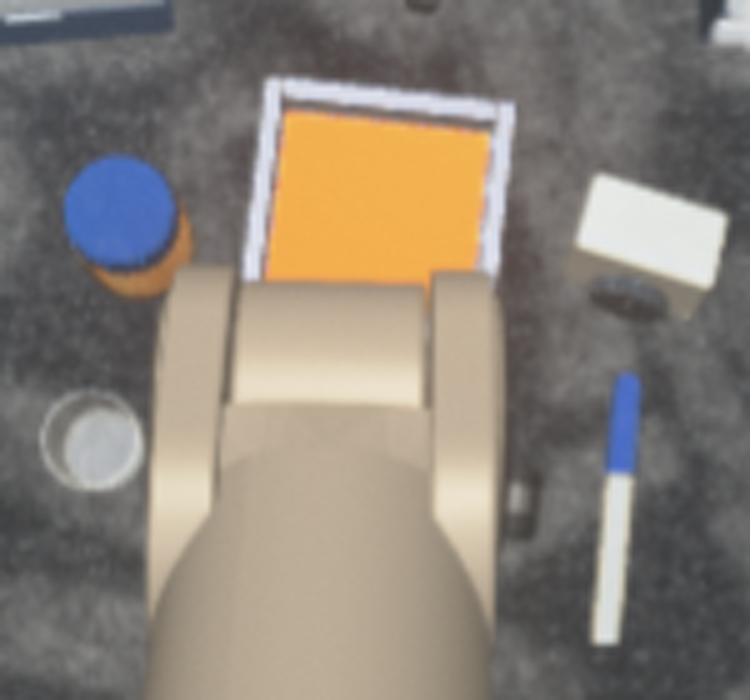

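View pics/s3.png

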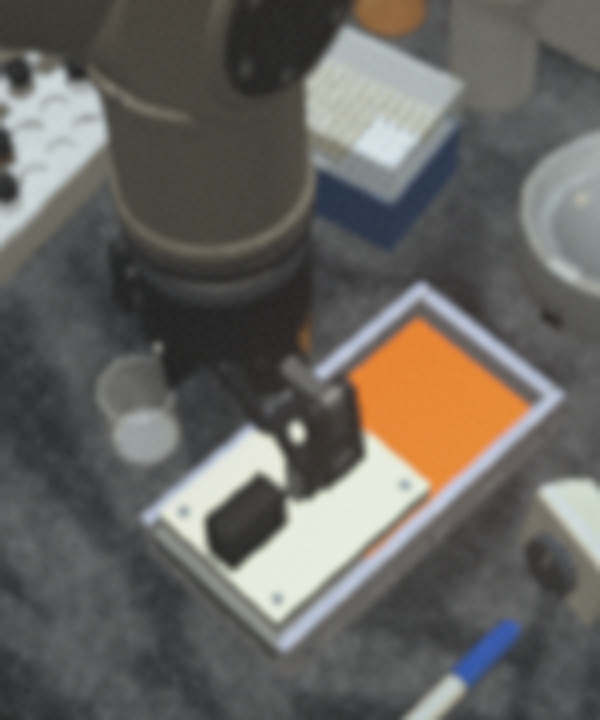

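Emit:
drive_tool --pt "-2 50 7 0 -0.5 0 85" --pt "-2 50 7 0 -0.5 0 85" --pt "-2 50 7 0 -0.5 0 85"

```text
clock: 2.2
tcp_pos: [0.4787, -0.0012, 0.1099]
orientation: [-1.569, 0.095, -0.091]
contact_force: [0.3, 0.4, 0.1]
grip_width: 0.0851
```

```bash
python3 - <<'E'
from h import *
s=cam("scene");crop(s,170,80,320,260,4,"pics/s4.png")
delta([.4812,-.0079,.0635],-.126)
E
```

```text
t 2.25 tcp [ 0.4799 -0.0014  0.1109] F [-0.2  -1.81  0.55] w 0.0851
shift mm [ 2.  47.4 -6.3] turn [-0.02  0.41  0.03] axes [[0.993, 0.001, 0.119], [-0.119, 0.0, 0.993], [0.0, -1.0, 0.0]]
```

View pics/s4.png

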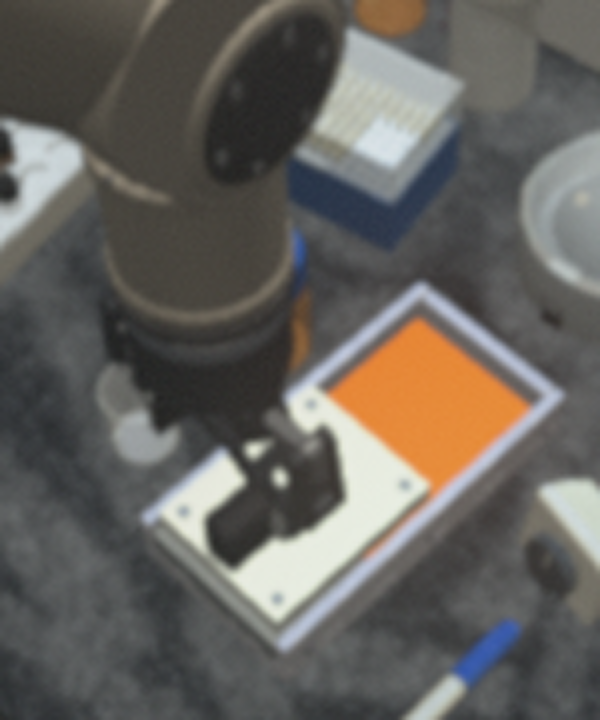

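Emit:
drive_tool --pt "2 10 -6 0 0 0 85" --pt "2 20 -6 0 0 0 85" --pt "2 25 -6 0 0 0 85" --pt "2 25 -6 0 0 0 85" --pt "2 25 -6 0 0 0 85"

```text
clock: 2.75
tcp_pos: [0.4811, -0.0076, 0.0859]
orientation: [-1.568, 0.093, -0.094]
contact_force: [-0.0, -0.4, 0.2]
grip_width: 0.0852
```

```bash
python3 - <<'E'
from h import *
delta([.4812,-.0079,.0635],-.126)
s=cam("scene");crop(s,190,150,290,240,7,"pics/s5.png")
print(proj(s,[[.4812,-.0079,.0955],[.4812,-.0079,.0635]]))
E
```

```text
t 2.75 tcp [ 0.4811 -0.0076  0.0859] F [-0.02 -0.4   0.24] w 0.0852
shift mm [ 0.1 22.4 -0.3] turn [-0.02  0.4   0.01] axes [[0.993, 0.0, 0.119], [-0.119, 0.0, 0.993], [0.0, -1.0, 0.0]]
[[230.6646304  204.71595233]
 [231.49729852 211.67483393]]
```

View pics/s5.png

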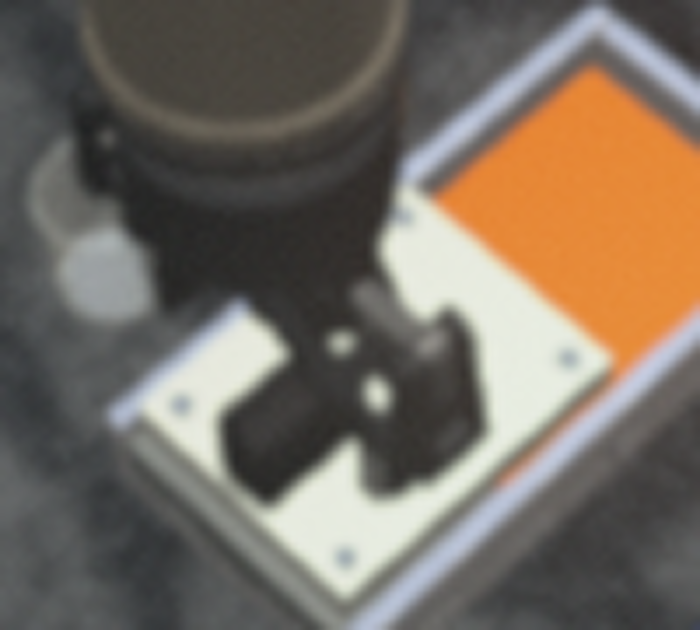

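Emit:
drive_tool --pt "0 10 0 0 0.4 0 85" --pt "0 18 0 0 0.4 0 85" --pt "0 22 0 0 0.4 0 85" --pt "0 22 0 0 0.4 0 60" --pt "0 22 0 0 0.4 0 40" --squeeze 40

```text
clock: 3.3
tcp_pos: [0.4812, -0.0077, 0.0638]
orientation: [-1.568, 0.099, -0.099]
contact_force: [0.5, -0.9, -0.6]
grip_width: 0.0587
```

```bash
python3 - <<'E'
from h import *
delta([.4812,-.0079,.0635],-.126)
E
```

```text
t 3.3 tcp [ 0.4812 -0.0077  0.0638] F [ 0.53 -0.92 -0.6 ] w 0.0587
shift mm [ 0.   0.3 -0.2] turn [-0.02 -0.01  0.01] axes [[0.992, 0.0, 0.126], [-0.126, 0.0, 0.992], [0.0, -1.0, 0.0]]
```

Emit:
drive_tool --pt "0 0 0 0 0 0 30" --pt "0 0 0 0 0 0 15" --pt "0 0 0 0 0 0 15" --pt "0 0 0 0 0 0 15" --pt "0 0 0 0 0 0 15" --squeeze 70

```text
clock: 3.8
tcp_pos: [0.4815, -0.0078, 0.0642]
orientation: [-1.568, 0.098, -0.1]
contact_force: [-0.5, 0.1, 5.3]
grip_width: 0.0232
```

```bash
python3 - <<'E'
from h import *
delta([.4812,-.0079,.0635],-.126)
print(r.get_obs()["moment"])
E
```

```text
t 3.8 tcp [ 0.4815 -0.0078  0.0642] F [-0.46  0.13  5.34] w 0.0232
shift mm [-0.3  0.7 -0.2] turn [-0.03 -0.01  0.05] axes [[0.992, 0.001, 0.126], [-0.126, 0.0, 0.992], [0.001, -1.0, 0.0]]
[-0.22305376  0.27302091 -0.01825053]
```

Emit:
drive_tool --pt "3 0.5 0 0 0 0 15" --pt "8 0.5 0 0 0 0 15" --pt "14 0.5 0 0 0 0 15" --pt "20 0.5 0 0 0 0 15" --pt "20 0.5 0 0 0 0 15"

```text
clock: 4.3
tcp_pos: [0.4931, -0.0093, 0.0637]
orientation: [-1.566, 0.11, -0.088]
contact_force: [0.9, -0.6, -3.5]
grip_width: 0.023
```

```bash
cat >> h.py <<'E'
def jig():
    o=r.get_obs();a=-.1294;p=o["tcp_pos"][:2]-[.5208,-.0146];c,s=np.cos(a),np.sin(a);F=o["contact_force"]
    A=R.from_rotvec(o["orientation"]).as_matrix()
    print("t",o["clock"],"jig x,y mm",((np.array([[c,s],[-s,c]])@p)*1000).round(1),"z",(o["tcp_pos"][2]*1000).round(2),"F jig",(np.array([[c,s],[-s,c]])@F[:2]).round(1),F[2].round(1),"M",o["moment"].round(2),"w",round(o["grip_width"]*1000,1),"tilt",A[2].round(4))
E
python3 - <<'E'
from h import *
jig()
s=cam("scene");crop(s,190,120,290,240,6,"pics/s6.png")
E
```

```text
t 4.3 jig x,y mm [-28.1   1.6] z 63.71 F jig [ 1.  -0.5] -3.5 M [-0.05  0.01 -0.01] w 23.0 tilt [-0.0144 -0.9999  0.0015]
```

View pics/s6.png

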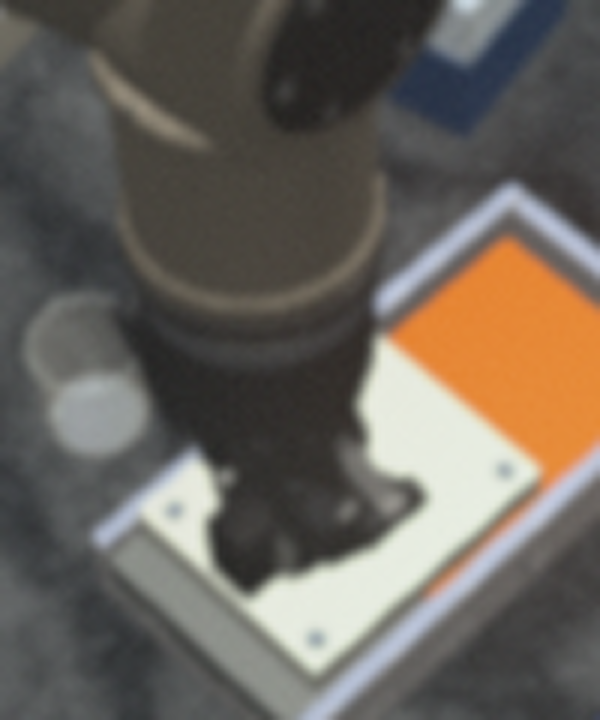

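```bash
python3 - <<'E'
from h import *
jig(); delta([.4931,-.0093,.0632],-.128)
E
```

```text
t 4.35 jig x,y mm [-23.5   1.8] z 63.74 F jig [1.6 0.8] -3.4 M [ 0.05 -0.07  0.  ] w 23.0 tilt [-0.0046 -1.      0.0011]
t 4.35 tcp [ 0.4977 -0.0098  0.0637] F [ 1.73  0.56 -3.39] w 0.023
shift mm [-4.7  0.6 -0.1] turn [-0.06  0.12 -0.26] axes [[0.992, -0.004, 0.126], [-0.126, 0.002, 0.992], [-0.005, -1.0, 0.001]]
```

Emit:
drive_tool --pt "0 0.5 0 0 0 -0.3 15" --pt "0 1 0 0 0 -0.3 15" --pt "0 1.2 0 0 0 -0.3 15"

```text
clock: 4.65
tcp_pos: [0.4982, -0.0097, 0.0632]
orientation: [-1.567, 0.098, -0.1]
contact_force: [-4.5, 1.1, 14.5]
grip_width: 0.0232
```

```bash
python3 - <<'E'
from h import *
jig()
E
```

```text
t 4.65 jig x,y mm [-23.1   2. ] z 63.23 F jig [-4.6  0.5] 14.5 M [0.25 1.16 0.03] w 23.2 tilt [ 9.0e-04 -1.0e+00  1.7e-03]
```

Emit:
drive_tool --pt "2 0.1 -0.1 0 0 0 15" --pt "4 0.2 -0.2 0 0 0 15" --pt "6 0.3 -0.3 0 0 0 15" --pt "8 0.3 -0.4 0 0 0 15" --pt "10 0.3 -0.5 0 0 0 15" --squeeze 100

```text
clock: 5.15
tcp_pos: [0.4988, -0.0098, 0.0635]
orientation: [-1.564, 0.114, -0.084]
contact_force: [-36.9, 7.2, 59.2]
grip_width: 0.0224
```

```bash
python3 - <<'E'
from h import *
jig()
E
```

```text
t 5.15 jig x,y mm [-22.4   1.9] z 63.55 F jig [-37.5   2.4] 59.2 M [ 1.33  8.2  -0.1 ] w 22.4 tilt [-0.019  -0.9998  0.0036]
```

Emit:
drive_tool --pt "0 -0.3 0 0 0 -0.6 15" --pt "0 -0.3 0 0 0 -1.1 15" --pt "0 -0.3 0 0 0 -1.1 15" --squeeze 70

```text
clock: 5.45
tcp_pos: [0.499, -0.0098, 0.0635]
orientation: [-1.565, 0.098, -0.1]
contact_force: [0.5, -0.2, -3.4]
grip_width: 0.0228
```

```bash
python3 - <<'E'
from h import *
jig()
E
```

```text
t 5.45 jig x,y mm [-22.2   1.9] z 63.47 F jig [ 0.5 -0.1] -3.4 M [-0.02  0.09 -0.02] w 22.8 tilt [ 8.0e-04 -1.0e+00  3.2e-03]
```

Emit:
drive_tool --pt "1.5 0.2 0 0 0 0 15" --pt "3 0.2 0 0 0 0 15" --pt "4.5 0.2 0 0 0 0 15" --pt "6 0.2 0 0 0 0 15" --pt "7.5 0.2 0 0 0 0 15"

```text
clock: 5.95
tcp_pos: [0.4999, -0.01, 0.0635]
orientation: [-1.564, 0.11, -0.088]
contact_force: [-27.1, 4.8, 41.7]
grip_width: 0.0229
```

```bash
python3 - <<'E'
from h import *
jig()
E
```

```text
t 5.95 jig x,y mm [-21.3   1.9] z 63.49 F jig [-27.5   1.2] 41.7 M [ 0.8   6.24 -0.09] w 22.9 tilt [-0.0139 -0.9999  0.0041]
```

Emit:
drive_tool --pt "0 -0.2 0 0 0 -0.5 15" --pt "0 -0.2 0 0.1 0 -0.9 15" --pt "0 -0.2 0 0.1 0 -0.9 15"

```text
clock: 6.25
tcp_pos: [0.5001, -0.0101, 0.0635]
orientation: [-1.563, 0.097, -0.101]
contact_force: [-1.7, 0.6, -1.1]
grip_width: 0.0226
```

```bash
python3 - <<'E'
from h import *
jig()
s=cam("scene");crop(s,190,150,290,240,7,"pics/s7.png")
jig();delta([.4931,-.0093,.0632],-.128)
E
```

```text
t 6.25 jig x,y mm [-21.1   1.8] z 63.49 F jig [-1.7  0.4] -1.1 M [-0.02  0.61 -0.12] w 22.6 tilt [ 0.0019 -1.      0.0057]
t 6.3 jig x,y mm [-21.1   1.8] z 63.47 F jig [-2.1  1. ] -0.4 M [ 0.    0.56 -0.03] w 22.5 tilt [ 0.0016 -1.      0.0056]
t 6.3 tcp [ 0.5001 -0.0101  0.0635] F [-1.98  1.24 -0.42] w 0.0225
shift mm [-7.   0.3 -0.1] turn [-0.32  0.1   0.09] axes [[0.992, 0.002, 0.126], [-0.126, 0.005, 0.992], [0.002, -1.0, 0.006]]
```

View pics/s7.png

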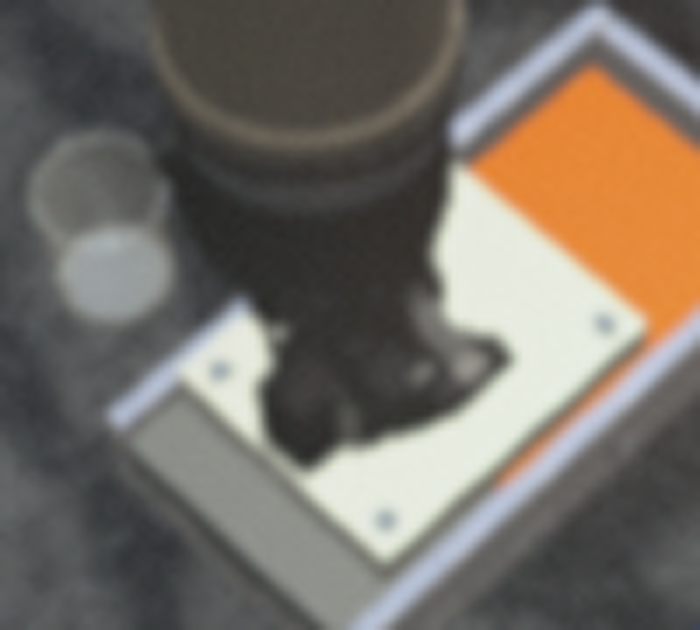

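Emit:
drive_tool --pt "1 -0.1 0 -0.1 0 0 15" --pt "2.5 -0.1 0 -0.2 0 -0.1 15" --pt "4 -0.1 0 -0.3 0 -0.1 15" --pt "5.5 -0.1 0 -0.3 0 -0.1 15" --pt "7 -0.1 0 -0.3 0 -0.1 15"

```text
clock: 6.8
tcp_pos: [0.5079, -0.011, 0.0636]
orientation: [-1.569, 0.095, -0.103]
contact_force: [-0.1, -0.4, -3.0]
grip_width: 0.0228
```

```bash
python3 - <<'E'
from h import *
jig()
E
```

```text
t 6.8 jig x,y mm [-13.3   1.9] z 63.6 F jig [-0.1 -0.4] -3.0 M [0.01 0.08 0.03] w 22.8 tilt [ 4.8e-03 -1.0e+00  3.0e-04]
```

Emit:
drive_tool --pt "2 0.05 0 0 0 0.1 15" --pt "4 0.05 0 0 0 0.1 15" --pt "6 0.05 0 0 0 0.1 15" --pt "8 0.05 0 0 0 0.1 15" --pt "10 0.05 0 0 0 0.1 15"

```text
clock: 7.3
tcp_pos: [0.518, -0.0123, 0.0636]
orientation: [-1.568, 0.097, -0.102]
contact_force: [-0.3, 0.1, -3.3]
grip_width: 0.0228
```

```bash
python3 - <<'E'
from h import *
jig()
E
```

```text
t 7.3 jig x,y mm [-3.1  1.9] z 63.59 F jig [-0.4  0. ] -3.3 M [0.01 0.1  0.02] w 22.8 tilt [ 3.2e-03 -1.0e+00  3.0e-04]
```

Emit:
drive_tool --pt "2 0.1 0 0 0 0 15" --pt "4 0.1 0 0 0 0 15" --pt "6 0.1 0 0 0 0 15" --pt "8 0.1 0 0 0 0 15" --pt "10 0.1 0 0 0 0 15"

```text
clock: 7.8
tcp_pos: [0.5281, -0.0136, 0.0635]
orientation: [-1.568, 0.097, -0.102]
contact_force: [-0.1, 1.0, -3.0]
grip_width: 0.0229
```

```bash
python3 - <<'E'
from h import *
jig()
E
```

```text
t 7.8 jig x,y mm [7.1 2. ] z 63.5 F jig [-0.2  0.9] -3.0 M [0.05 0.23 0.02] w 22.9 tilt [ 3.2e-03 -1.0e+00  3.0e-04]
```

Emit:
drive_tool --pt "1.5 0.15 -0.1 0 0 0 15" --pt "3 0.15 -0.2 0 0 0 15" --pt "5 0.15 -0.4 0 0 0 15" --pt "7 0.15 -0.6 0 0 0 15" --pt "9 0.15 -0.8 0 0 0 15"

```text
clock: 8.3
tcp_pos: [0.5371, -0.0155, 0.0634]
orientation: [-1.568, 0.097, -0.102]
contact_force: [-2.5, 0.6, 1.1]
grip_width: 0.0228
```

```bash
python3 - <<'E'
from h import *
jig()
E
```

```text
t 8.3 jig x,y mm [16.3  1.2] z 63.41 F jig [-2.6  0.3] 1.1 M [0.29 0.74 0.06] w 22.8 tilt [ 3.2e-03 -1.0e+00  3.0e-04]
```

Emit:
drive_tool --pt "1.5 0.1 0 0 0 0 15" --pt "3 0.1 0 0 0 0 15" --pt "4.5 0.1 0 0 0 0 15" --pt "6 0.1 0 0 0 0 15" --pt "7.5 0.1 0 0 0 0 15"

```text
clock: 8.8
tcp_pos: [0.5447, -0.0165, 0.0634]
orientation: [-1.568, 0.097, -0.102]
contact_force: [-3.4, -0.1, 2.9]
grip_width: 0.0228
```

```bash
python3 - <<'E'
from h import *
jig()
E
```

```text
t 8.8 jig x,y mm [23.9  1.2] z 63.38 F jig [-3.3 -0.6] 2.9 M [0.3  0.96 0.11] w 22.8 tilt [ 3.3e-03 -1.0e+00  4.0e-04]
```

Emit:
drive_tool --pt "1 0.1 0 0 0 0 15" --pt "2 0.1 0 0 0 0 15" --pt "3 0.1 0 0 0 0 15"

```text
clock: 9.1
tcp_pos: [0.5475, -0.0169, 0.0632]
orientation: [-1.568, 0.097, -0.101]
contact_force: [-3.2, 0.3, -3.0]
grip_width: 0.0228
```

```bash
python3 - <<'E'
from h import *
jig()
E
```

```text
t 9.1 jig x,y mm [26.8  1.2] z 63.22 F jig [-3.2 -0.1] -3.0 M [0.16 0.7  0.05] w 22.8 tilt [ 2.8e-03 -1.0e+00  3.0e-04]
```

Emit:
drive_tool --pt "0.5 0.4 0 0 0 0 15" --pt "0.5 0.8 0 0 0 0 15" --pt "0.5 1.0 0 0 0 0 15" --pt "0.5 1.2 0 0 0 0 15"

```text
clock: 9.5
tcp_pos: [0.5482, -0.017, 0.0619]
orientation: [-1.569, 0.097, -0.102]
contact_force: [1.2, 0.9, -3.6]
grip_width: 0.0228
```

```bash
python3 - <<'E'
from h import *
jig()
E
```

```text
t 9.5 jig x,y mm [27.5  1.1] z 61.88 F jig [1.1 1. ] -3.6 M [ 0.03  0.14 -0.01] w 22.8 tilt [ 3.2e-03 -1.0e+00  1.0e-04]
```

Emit:
drive_tool --pt "0 0.2 0 0 0 0 15" --pt "0 0.3 0 0 0 0 15"

```text
clock: 9.7
tcp_pos: [0.5482, -0.0171, 0.0617]
orientation: [-1.569, 0.097, -0.102]
contact_force: [-0.7, 0.2, -0.3]
grip_width: 0.0226
```

```bash
python3 - <<'E'
from h import *
jig()
E
```

```text
t 9.7 jig x,y mm [27.5  1.1] z 61.7 F jig [-0.7  0.1] -0.3 M [0.05 0.31 0.04] w 22.6 tilt [ 3.3e-03 -1.0e+00  2.0e-04]
```

Emit:
drive_tool --pt "0.7 0.1 0 0 0 0 15" --pt "1.4 0.1 0 0 0 0 15" --pt "2 0.1 0 0 0 0 15"

```text
clock: 10.0
tcp_pos: [0.5486, -0.0171, 0.0616]
orientation: [-1.568, 0.099, -0.099]
contact_force: [-7.4, 0.5, 7.8]
grip_width: 0.0229
```

```bash
python3 - <<'E'
from h import *
jig()
E
```

```text
t 10.0 jig x,y mm [27.9  1.1] z 61.62 F jig [-7.4 -0.4] 7.8 M [ 0.28  1.82 -0.01] w 22.9 tilt [-2.e-04 -1.e+00  4.e-04]
```

Emit:
drive_tool --pt "1 -0.1 0 0 0 -0.1 15" --pt "2 -0.1 0 0 0 -0.2 15" --pt "2.5 -0.1 0 0 0 -0.2 15"

```text
clock: 10.3
tcp_pos: [0.5512, -0.0174, 0.0617]
orientation: [-1.568, 0.096, -0.102]
contact_force: [-1.7, -0.4, -0.6]
grip_width: 0.0224
```

```bash
python3 - <<'E'
from h import *
jig()
E
```

```text
t 10.3 jig x,y mm [30.5  1.1] z 61.72 F jig [-1.6 -0.6] -0.6 M [0.07 0.55 0.01] w 22.4 tilt [ 3.7e-03 -1.0e+00  4.0e-04]
```

Sliding on the pin tip. Continue in small steps.

Emit:
drive_tool --pt "0.7 0 0 0 0 0 15" --pt "1.4 0 0 0 0 0 15" --pt "2 0 0 0 0 0 15"

```text
clock: 10.6
tcp_pos: [0.5532, -0.0177, 0.0617]
orientation: [-1.568, 0.097, -0.102]
contact_force: [-3.8, -0.5, 1.7]
grip_width: 0.0226
```

```bash
python3 - <<'E'
from h import *
jig()
E
```

```text
t 10.6 jig x,y mm [32.5  1.1] z 61.7 F jig [-3.7 -1. ] 1.7 M [ 0.12  0.9  -0.06] w 22.6 tilt [ 3.4e-03 -1.0e+00  4.0e-04]
```

Emit:
drive_tool --pt "0.7 0 0 0 0 0 15" --pt "1.4 0 0 0 0 0 15" --pt "2 0 0 0 0 0 15"

```text
clock: 10.9
tcp_pos: [0.5552, -0.018, 0.0617]
orientation: [-1.568, 0.097, -0.102]
contact_force: [-3.6, 0.1, 2.6]
grip_width: 0.0226
```

```bash
python3 - <<'E'
from h import *
jig()
E
```

```text
t 10.9 jig x,y mm [34.5  1.1] z 61.71 F jig [-3.6 -0.3] 2.6 M [ 0.1   0.84 -0.07] w 22.6 tilt [ 3.4e-03 -1.0e+00  4.0e-04]
```

Emit:
drive_tool --pt "0.7 0 0 0 0 0 15" --pt "1.4 0 0 0 0 0 15" --pt "2 0 0 0 0 0 15"

```text
clock: 11.2
tcp_pos: [0.5572, -0.0182, 0.0617]
orientation: [-1.568, 0.097, -0.102]
contact_force: [-3.5, 0.5, 2.8]
grip_width: 0.0228
```

```bash
python3 - <<'E'
from h import *
jig()
E
```

```text
t 11.2 jig x,y mm [36.6  1.1] z 61.71 F jig [-3.6  0. ] 2.8 M [ 0.11  0.94 -0.02] w 22.8 tilt [ 3.4e-03 -1.0e+00  3.0e-04]
```

Emit:
drive_tool --pt "0.7 0 0 0 0 0 15" --pt "1.4 0 0 0 0 0 15" --pt "2 0 0 0 0 0 15"

```text
clock: 11.5
tcp_pos: [0.5593, -0.0185, 0.0617]
orientation: [-1.568, 0.096, -0.102]
contact_force: [-2.8, 0.7, 1.4]
grip_width: 0.0227
```

```bash
python3 - <<'E'
from h import *
jig()
E
```

```text
t 11.5 jig x,y mm [38.7  1.1] z 61.74 F jig [-2.9  0.3] 1.4 M [0.17 0.84 0.01] w 22.7 tilt [ 3.5e-03 -1.0e+00  4.0e-04]
```

Emit:
drive_tool --pt "0.7 0 0 0 0 0 15" --pt "1.4 0 0 0 0 0 15" --pt "2 0 0 0 0 0 15"

```text
clock: 11.8
tcp_pos: [0.5617, -0.0188, 0.0617]
orientation: [-1.568, 0.096, -0.103]
contact_force: [-0.4, 0.7, -0.3]
grip_width: 0.0223
```

```bash
python3 - <<'E'
from h import *
jig()
E
```

```text
t 11.8 jig x,y mm [41.1  1.1] z 61.72 F jig [-0.5  0.7] -0.3 M [ 0.03  0.54 -0.01] w 22.3 tilt [ 4.3e-03 -1.0e+00  3.0e-04]
```

Emit:
drive_tool --pt "0.4 0.05 0 0 0 0 15" --pt "0.8 0.1 0 0 0 0 15" --pt "0.8 0.1 0 0 0 0 15"

```text
clock: 12.1
tcp_pos: [0.5627, -0.019, 0.0616]
orientation: [-1.569, 0.096, -0.103]
contact_force: [-2.2, 0.2, 0.0]
grip_width: 0.0225
```

```bash
python3 - <<'E'
from h import *
jig()
E
```

```text
t 12.1 jig x,y mm [42.1  1.1] z 61.61 F jig [-2.2 -0.1] 0.0 M [0.07 0.49 0.06] w 22.5 tilt [ 4.5e-03 -1.0e+00  3.0e-04]
```

Emit:
drive_tool --pt "0.3 0.2 0 0 0 0 15" --pt "0.3 0.4 0 0 0 0 15" --pt "0.3 0.4 0 0 0 0 15"

```text
clock: 12.4
tcp_pos: [0.5629, -0.0189, 0.0613]
orientation: [-1.568, 0.096, -0.103]
contact_force: [-2.7, 0.3, 2.8]
grip_width: 0.0228
```

```bash
python3 - <<'E'
from h import *
jig()
E
```

```text
t 12.4 jig x,y mm [42.3  1.1] z 61.32 F jig [-2.8 -0.1] 2.8 M [ 0.13  0.88 -0.03] w 22.8 tilt [ 4.3e-03 -1.0e+00  4.0e-04]
```

Emit:
drive_tool --pt "0.5 0.1 0 0 0 0 15" --pt "1 0.1 0 0 0 0 15" --pt "1 0.1 0 0 0 0 15"

```text
clock: 12.7
tcp_pos: [0.5633, -0.019, 0.0612]
orientation: [-1.568, 0.097, -0.102]
contact_force: [-5.6, 1.3, 4.8]
grip_width: 0.0226
```

```bash
python3 - <<'E'
from h import *
jig()
E
```

```text
t 12.7 jig x,y mm [42.7  1.1] z 61.19 F jig [-5.7  0.5] 4.8 M [0.19 1.32 0.03] w 22.6 tilt [ 2.9e-03 -1.0e+00  4.0e-04]
```

Emit:
drive_tool --pt "0.7 0 0 0 0 0 15" --pt "1.4 0 0 0 0 0 15" --pt "1.4 0 0 0 0 0 15"

```text
clock: 13.0
tcp_pos: [0.5653, -0.0192, 0.0611]
orientation: [-1.568, 0.096, -0.103]
contact_force: [0.4, -0.4, -3.2]
grip_width: 0.0228
```

```bash
python3 - <<'E'
from h import *
jig()
E
```

```text
t 13.0 jig x,y mm [44.7  1.1] z 61.09 F jig [ 0.5 -0.3] -3.2 M [ 0.03  0.05 -0.  ] w 22.8 tilt [ 4.4e-03 -1.0e+00  3.0e-04]
```

Emit:
drive_tool --pt "0 0.5 0 0 0 0 15" --pt "0 1 0 0 0 0.1 15" --pt "0 1.5 0 0 0 0.1 15" --pt "0 1.5 0 0 0 0.1 15"

```text
clock: 13.4
tcp_pos: [0.5657, -0.0193, 0.0596]
orientation: [-1.568, 0.096, -0.102]
contact_force: [1.6, 0.2, -3.3]
grip_width: 0.0227
```

```bash
python3 - <<'E'
from h import *
jig()
E
```

```text
t 13.4 jig x,y mm [45.2  1.1] z 59.59 F jig [1.5 0.4] -3.3 M [-0.03 -0.11 -0.  ] w 22.7 tilt [ 3.5e-03 -1.0e+00  3.0e-04]
```

Emit:
drive_tool --pt "0 1 0 0 0 0 15" --pt "0 2 0 0 0 0.1 15" --pt "0 3 0 0 0 0.1 15" --pt "0 4 0 0 0 0.1 15" --pt "0 5 0 0 0 0.1 15"

```text
clock: 13.9
tcp_pos: [0.5663, -0.0193, 0.0547]
orientation: [-1.568, 0.097, -0.101]
contact_force: [3.1, -0.4, -1.0]
grip_width: 0.0228
```

```bash
python3 - <<'E'
from h import *
jig()
E
```

```text
t 13.9 jig x,y mm [45.7  1.2] z 54.69 F jig [3.1 0.1] -1.0 M [-0.08 -0.42 -0.02] w 22.8 tilt [ 2.7e-03 -1.0e+00  3.0e-04]
```

Emit:
drive_tool --pt "0.4 1 0 0 0 0 15" --pt "0.6 2 0 0 0 0.1 15" --pt "0.6 3 0 0 0 0.1 15" --pt "0.6 4 0 0 0 0.1 15" --pt "0.6 5 0 0 0 0.1 15"

```text
clock: 14.4
tcp_pos: [0.5666, -0.0194, 0.0499]
orientation: [-1.568, 0.099, -0.1]
contact_force: [-2.2, 0.6, 6.3]
grip_width: 0.0226
```

```bash
python3 - <<'E'
from h import *
jig()
E
```

```text
t 14.4 jig x,y mm [46.1  1.1] z 49.88 F jig [-2.3  0.3] 6.3 M [0.23 0.65 0.02] w 22.6 tilt [ 5.e-04 -1.e+00  5.e-04]
```

Emit:
drive_tool --pt "0 0.7 0 0 0 0 15" --pt "0 1.4 0 0 0 0 15" --pt "0 2 0 0 0 0 15" --pt "0 2.6 0 0 0 0 15" --pt "0 2.8 0 0 0 0 15"

```text
clock: 14.9
tcp_pos: [0.5666, -0.0194, 0.0478]
orientation: [-1.568, 0.099, -0.1]
contact_force: [-4.1, 0.6, 12.2]
grip_width: 0.0226
```

```bash
python3 - <<'E'
from h import *
jig()
E
```

```text
t 14.9 jig x,y mm [46.   1.1] z 47.8 F jig [-4.2  0.1] 12.2 M [0.17 0.98 0.03] w 22.6 tilt [ 3.e-04 -1.e+00  9.e-04]
```

Emit:
drive_tool --pt "0 0.4 0 0 0 0 15" --pt "0 0.8 0 0 0 0 15" --pt "0 0.8 0 0 0 0 15" --pt "0 0.8 0 0 0 0 15"

```text
clock: 15.3
tcp_pos: [0.5666, -0.0194, 0.0478]
orientation: [-1.567, 0.099, -0.1]
contact_force: [-3.1, -0.2, 10.6]
grip_width: 0.0228
```

```bash
python3 - <<'E'
from h import *
jig()
s=cam("scene");crop(s,190,120,310,240,6,"pics/s8.png");jig()
E
```

```text
t 15.3 jig x,y mm [46.1  1.2] z 47.83 F jig [-3.  -0.6] 10.6 M [0.14 0.88 0.02] w 22.8 tilt [ 4.0e-04 -1.0e+00  1.4e-03]
t 15.35 jig x,y mm [46.   1.2] z 47.79 F jig [-3.  -0.3] 10.8 M [0.12 0.91 0.02] w 23.0 tilt [ 3.0e-04 -1.0e+00  1.4e-03]
```

View pics/s8.png

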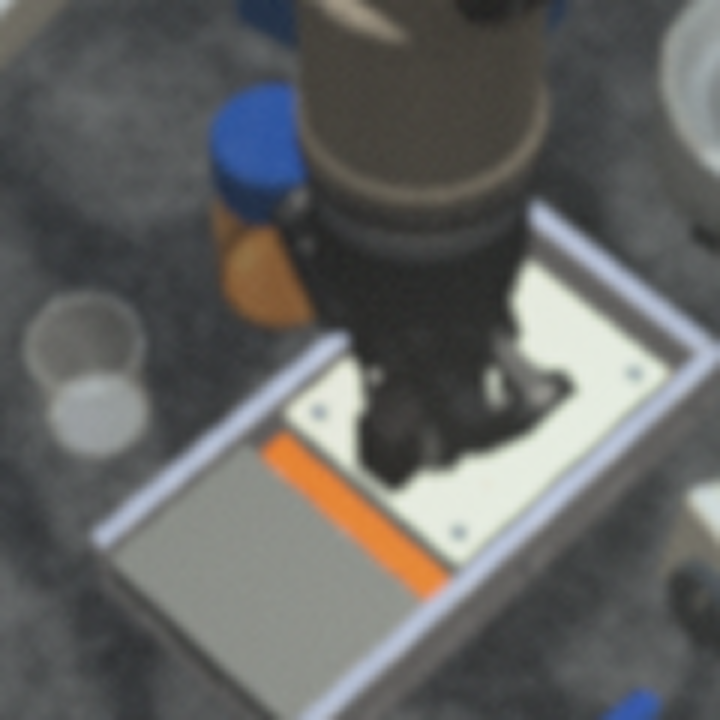

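Emit:
drive_tool --pt "0 0.6 0 0 0 0 15" --pt "0 1.2 0 0 0 0 15" --pt "0 1.2 0 0 0 0 15" --pt "0 1.2 0 0 0 0 15" --pt "0 1.2 0 0 0 0 15"

```text
clock: 15.85
tcp_pos: [0.5666, -0.0194, 0.0478]
orientation: [-1.567, 0.099, -0.1]
contact_force: [-5.6, -0.3, 15.5]
grip_width: 0.0226
```

```bash
python3 - <<'E'
from h import *
jig()
t=cam("top");crop(t,180,120,330,260,5,"pics/t9.png")
s=cam("scene");crop(s,190,120,340,270,5,"pics/s9.png")
m=cv2.inRange(cv2.cvtColor(s["frame"],cv2.COLOR_BGR2HSV),(5,150,150),(20,255,255));m[:,:245]=m[:,:245]
c=sorted(cv2.findContours(m,0,2)[0],key=cv2.contourArea)[-1]
rect=cv2.minAreaRect(c);print(rect)
for p in cv2.boxPoints(rect): print(p,onz(s,p,.024).round(4),onz(s,p,.030).round(4))
jig()
E
```

```text
t 15.85 jig x,y mm [46.1  1.2] z 47.77 F jig [-5.5 -1. ] 15.5 M [0.1  1.24 0.04] w 22.6 tilt [ 4.e-04 -1.e+00  2.e-03]
((248.65487670898438, 205.32301330566406), (35.6533203125, 4.891748428344727), 41.18592834472656)
[233.62833 195.42479] [0.5326 0.0303 0.024 ] [0.5301 0.0278 0.03  ]
[236.84958 191.74336] [0.5451 0.0305 0.024 ] [0.5426 0.0281 0.03  ]
[263.68143 215.22124] [ 0.5336 -0.0578  0.024 ] [ 0.5311 -0.0596  0.03  ]
[260.46017 218.90266] [ 0.5216 -0.0576  0.024 ] [ 0.5192 -0.0594  0.03  ]
t 15.95 jig x,y mm [46.   1.1] z 47.75 F jig [-3.9 -0.6] 14.6 M [0.12 1.21 0.02] w 22.6 tilt [ 3.e-04 -1.e+00  2.e-03]
```

View pics/t9.png

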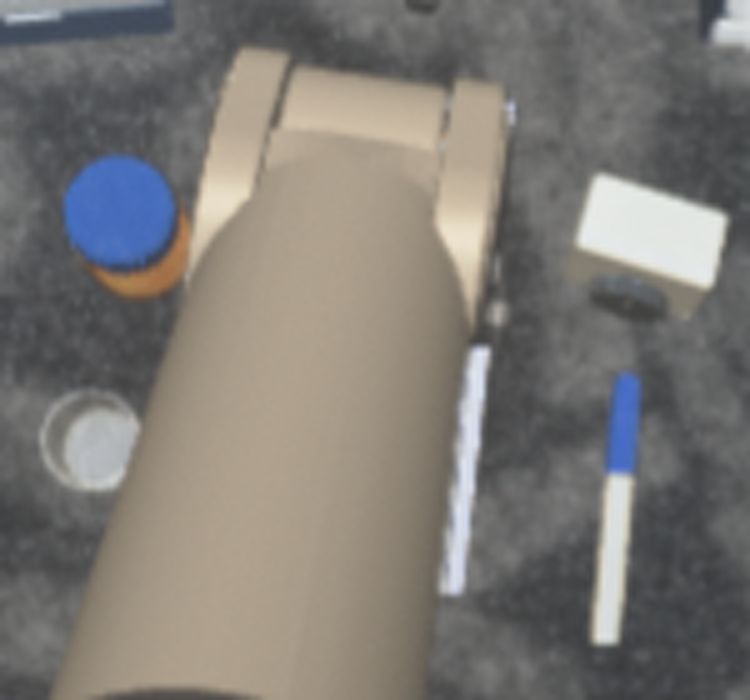

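View pics/s9.png

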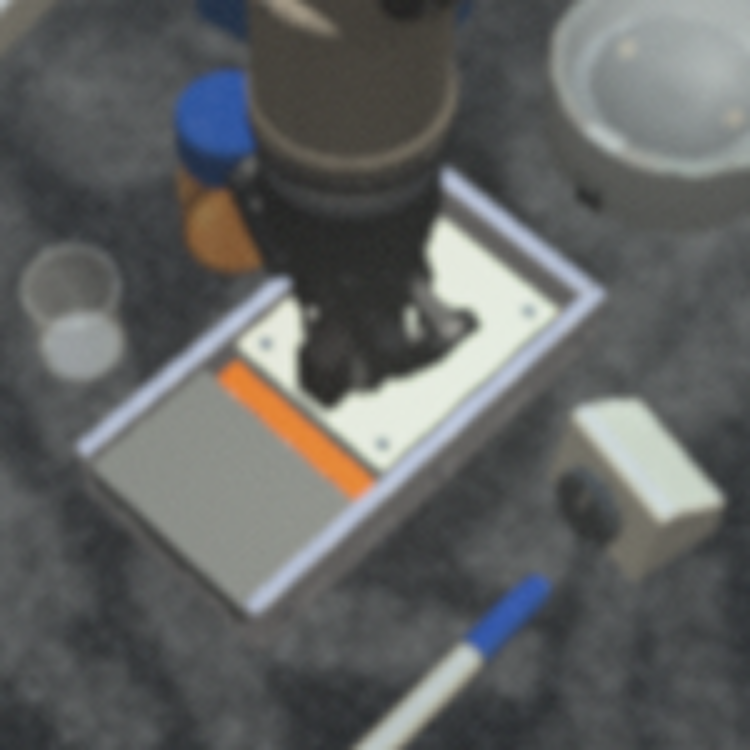

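```bash
python3 - <<'E'
from h import *
print(r.hand_in());jig()
E
```

```text
the job is handed in; nothing more can be done
None
the job is handed in; nothing more can be done
```

The cover is seated over the pin and pressed down to what the readings show is the pad's stop. I handed the job in at about 16 s, still gripping the handle and pushing down.

**What I did:** I gripped the black handle and slid the cover along the guides. It sank 1.5 mm past the ledge on to the pin's tip. At about 45 mm beyond the ledge edge (my estimate) the slot dropped over the pin, and I then pressed it down.

**Last checks:**
- **Pad at its stop:** the tool is 15.6 mm below its height on the ledge, against 15.5 mm expected. Asking for 1.2 mm more travel raised the reading from about 11 N to 15 N without moving the tool. The pad itself was not measured directly.
- **Picture:** the scene view shows the cover inside the walls, with only a strip of orange behind it.
- **Bystanders:** the beaker, bottle, marker and timer are where they were at the start, going by both views.

**What did not go cleanly:**
- **Jams on the ledge:** early in the slide the cover stuck twice. Fz briefly reached 59 N (the wrist limit is 120 N), and I backed off each time.
- **Possible slight lift:** to avoid more jams I slid part of the ledge stretch with the arm carrying the cover's weight. It may have hovered 0.1–0.3 mm there. During the last stretch of the ledge it was pressing on it again.

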